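# Hold the shaft collar on its flat against the spring

## Task

On the mixer drive, pinch the upright steel shaft with the fingers across its set-screw flat and turn it until the flat faces squarely towards the notched key rest. Then slide the shaft collar with the set screw down over the shaft with its screw on that flat, so that the screw too points at the notch, and push the collar down against the white spring sleeve until the sleeve is more than half-way down its travel. Finish while still gripping the collar and holding it pressed down there, do not let go, and leave the other things on the bench undisturbed.

Things in the scene. Friction and masses are not known exactly. Their poses are not given: they have to be found in the camera images.
- shaft (a joint): Upright bright-steel D-shaft of the mixer drive, 24 mm in diameter, turning about the vertical. It stands 118 mm above the bench and its upper 44 mm are bare above the sleeve. Value: angle in rad, anticlockwise seen from above; 0 = the flat faces the notched key rest; it starts between 0.5 and 1.5. It stays where it is left (friction 0.06 N m).
- shaft_top (a point): Centre of the shaft's top end, on its axis, 118 mm above the bench. Turns with the shaft: its x axis points out of the flat, z is up. The top 3 mm are chamfered.
- flat: The set-screw flat along the shaft: a plane 7 mm from the shaft's axis (5 mm deep, about 17 mm wide), from 8 mm above the housing to 5 mm below the shaft's top. Pinched across the flat the shaft is 19 mm thick, elsewhere up to 24 mm. The origin is on the shaft's axis 50 mm above the bench, x points out of the flat.
- key_rest (a point): Notched key rest, a small aluminium block with a slot, on the end of the black drive housing (150 x 110 x 50 mm, fixed to the bench). Point in the middle of the notch at the height of its top, 70 mm above the bench and 68 mm horizontally from the shaft's axis; x points from the shaft's axis to the notch, z is up.
- sleeve (a joint): White plastic spring sleeve around the foot of the shaft, 38 mm outside diameter; its top is 24 mm above the housing (74 mm above the bench) when free. Value: how far it is pressed down, in m, 0 to 0.010 (stop). The spring takes 4 N to start it, 6 N at half-way and 8 N at the stop, and pushes it up again.
- sleeve_top (a point): Centre of the sleeve's top face, on the shaft's axis; z up.
- collar_center (a point): Aluminium shaft collar lying flat on the bench, bore upright: outside diameter 48 mm, height 36 mm, bore 27 mm, 150 g. Point on the bore's axis half-way up (18 mm above its underside); z along the bore (up), x along the set screw. The dark screw lies half-way up: its tip stands inside the bore 8.8 mm from the axis (6 mm thick, so that it passes the shaft only along the flat), its 12 mm wide head sticks out to 38 mm from the axis on the +x side.
- spacer_center (a point): Bystander: plain aluminium spacer ring, 34 mm outside, 22 mm high, no screw, lying near the collar. Point on its axis half-way up.
- flask: Bystander: stoppered conical glass flask, 82 mm wide, 125 mm high; origin at the centre of its underside.
- reagent: Bystander: amber bottle, 64 mm wide, 150 mm high; origin at the centre of its underside.
- jar: Bystander: small white jar, 44 mm wide, 60 mm high; origin at the centre of its underside.
- driver: Bystander: screwdriver with black handle lying on the bench; x along its length.
- collar: The same collar; origin at the centre of its underside, same axes.
Not all that is in view belongs to the job. What is shaped like the collar but orange is not meant.

How it is judged:
By the outcome, as a careful person would: the job done as asked, in the order asked, and still so for the second after the job is handed in, while the arm keeps its last pose, push and grip.
It also fails if it takes over 56 s, if anything falls off the work surface, if the arm or the gripper's body presses on something with over 40 N, if the wrist force passes 120 N, or if a joint passes its speed limit or range.

## Robot

A 6-joint arm with a two-finger parallel gripper is mounted at the origin on the work surface. World frame = base frame: x ahead of the robot, y to its left, z up, the work surface at z = 0. Lengths are in m, angles in rad, forces in N, time in s.
With the tool pointing down it reaches from about 0.3 to 0.825 m from the base axis. Payload 5.4 kg.
Tool frame: the origin (TCP) lies on the centre line of the jaws, within the pads' length; the fingertips stand 17 mm ahead of it and the grasp point (between the pads) lies 2 mm behind it; z points along the fingers, y is the line along which they close (so a half turn about z gives the same grasp; the last joint's range is limited). The gripper opens to 92 mm and grips with 3 to 60 N. Pads are 20 mm wide; open, the fingers measure 128 mm over their backs; the gripper's body (75 mm by 189 mm) begins 69 mm behind the grasp point.
Start: joints at [1.03, 0.158, 1.597, -0, 1.386, -0.21], TCP at [0.187, 0.544, 0.232] pointing down, gripper open.
Joint ranges: [-2.91, 2.91], [-0.94, 2.29], [0.18, 2.7], [-1.29, 4.43], [0.17, 2.64], [-3, 3]. Speed limits (rad/s): [2.57, 2.57, 3.14, 3.14, 3.14, 3.14].

## Interface

Orientations are given as a unit quaternion [x, y, z, w].
In Python, from plant import * gives the robot as it stands.
- The arm moves only by the shell command python3 -m handwheel 'ROWS'. ROWS is JSON, a list of rows, each a list of 3 entries, a list of its own where there are three numbers: the opening in per cent of the stroke, from 0 (shut) to 100 (fully open), then the shift along the tool's x, y, z in m, then the turn, a rotation vector about the tool's x, y, z in rad. A call has exactly 8 rows; each row is the pose to reach, as a shift and turn from the pose commanded when the call began, along the tool's axes at that moment; what a row does not reach only later rows make up. A row lasts 1/12 s, in which the tool goes at most 41.7 mm and 7.16 degrees, less where a joint would pass 70% of its speed; a pose out of reach is approached as far as the arm can. A call with a gripper value outside its range is refused whole. The fingers move at their own pace and stop on an object; the grip force is fixed at half the most. Time passes only in rows, so rows that repeat a pose let the fingers close, or fill a call up. It gives the time, the measured TCP pose, the force, the opening and the grip force at its end, in the units of the state.
- state(): the state, without advancing time (a new reading comes with each control period).
- camera(name): name is "scene" or "top"; returns (picture, depth): 384x512x3 uint8, red, green, blue; 384x512 float32, m along the optical axis (not along the pixel's ray), 0 where there is no reading.
- get_calibration(name): a dict with "intrinsics" (3x3 intrinsics, pixels), "D" ([k1, k2, p1, p2, k3] as OpenCV has them; the pictures are not rectified), "pose" (4x4, takes a point from camera to world coordinates). Camera axes: x right, y down, z forward; pixel columns grow to the right and rows downward; lengths in m; the calibration is good to about 2 mm. A picture is of the moment at which its call begins. get_calibration takes no time and is no camera call.
- close_job(): hands the job in; it is judged then, once.
The state is a dict: "clock": time; "q": joint angles; "qvel": joint speeds; "joint_efforts": joint torques, N m; "ee_pos": TCP position; "orientation": TCP orientation; "force": force on the tool from outside, world axes, zero at the start; "torque": the same for the moment, N m; "width": finger opening in m; "gripper_force": force on a finger pad.
Only numpy, scipy, OpenCV 4.12 (cv2) and the standard library are available. Lean on these libraries where they do the work, as an engineer would, in place of code of your own. Each camera call takes 0.05 s, during which the arm holds its last target. There are 200 camera calls.

## Working session

There is one attempt and no reset: what is moved stays moved. The work goes in short steps, Python scripts to look and compute and a shell command to move; the robot and the scene stay as the last step left them, time stands still between calls to the robot, and variables do not carry over. Pictures are saved under pics/ and viewed, at most 10 in all, crops included, and the job is handed in when it is done.

```bash
ls; mkdir -p pics; python3 - <<'E'
from plant import *
import cv2,numpy as np
s=state();print({k:np.round(v,3).tolist() for k,v in s.items()})
for n in("scene","top"):
    p,d=camera(n);cv2.imwrite(f"pics/{n}0.png",p[:,:,::-1]);np.save(f"{n}_d0.npy",d)
    c=get_calibration(n);print(n,np.round(c["intrinsics"],1).tolist(),np.round(c["D"],3),np.round(c["pose"],3).tolist())
E
```

```text
pics
{'clock': 0.0, 'q': [1.03, 0.159, 1.598, 0.0, 1.386, -0.21], 'qvel': [0.001, 0.002, -0.001, -0.001, 0.0, -0.001], 'joint_efforts': [-0.002, -38.558, -32.211, 0.07, 0.038, -0.0], 'ee_pos': [0.186, 0.543, 0.231], 'orientation': [0.165, 0.986, -0.001, -0.0], 'force': [0.236, 0.607, -0.352], 'torque': [0.018, 0.004, -0.011], 'gripper_force': 0.0, 'width': 0.091}
scene [[488.9, 0.0, 257.9], [0.0, 488.9, 198.5], [0.0, 0.0, 1.0]] [-0.005  0.     0.     0.     0.   ] [[0.247, 0.631, -0.736, 1.517], [0.969, -0.15, 0.197, -0.25], [0.014, -0.761, -0.648, 0.899], [0.0, 0.0, 0.0, 1.0]]
top [[456.0, 0.0, 255.8], [0.0, 456.0, 195.3], [0.0, 0.0, 1.0]] [-0.188  0.     0.     0.     0.   ] [[0.061, -0.974, 0.217, 0.278], [-0.998, -0.061, 0.008, -0.01], [0.006, -0.217, -0.976, 1.43], [0.0, 0.0, 0.0, 1.0]]
```

View pics/scene0.png

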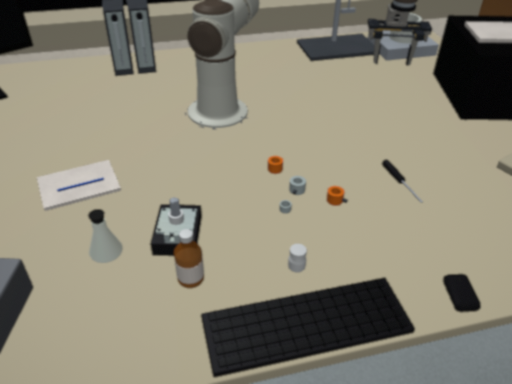

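View pics/top0.png

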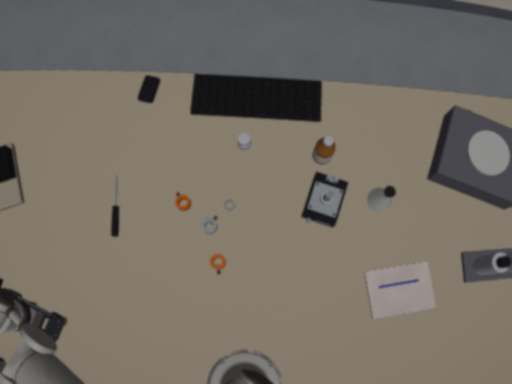

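Candidates for the collar: grey collar at scene (297,185) / top (210,226) with a dark screw at top (215,217); spacer at scene (285,207) / top (230,205), small and without a screw; orange decoys at top (183,203) and (218,262). By the description it is the grey one at top (210,226). The shaft is at top (327,198), with the key rest at about (333,178). I'll check with one close crop.

```bash
python3 - <<'E'
import cv2,numpy as np
t=cv2.imread("pics/top0.png");s=cv2.imread("pics/scene0.png")
f=lambda im,x,y,w,h,k:cv2.resize(im[y:y+h,x:x+w],(w*k,h*k),interpolation=cv2.INTER_CUBIC)
a=f(t,300,170,50,60,8);b=f(s,150,190,60,60,6);c=f(t,190,190,50,50,6)
a=a[:480,:400];b=b[:360];o=np.zeros((560,800,3),np.uint8)
o[:480,:400]=a;o[:300,400:700]=c;o[300:560,400:760]=b[:260]
cv2.imwrite("pics/crop0.png",o)
E
```

```text
(no output)
```

View pics/crop0.png

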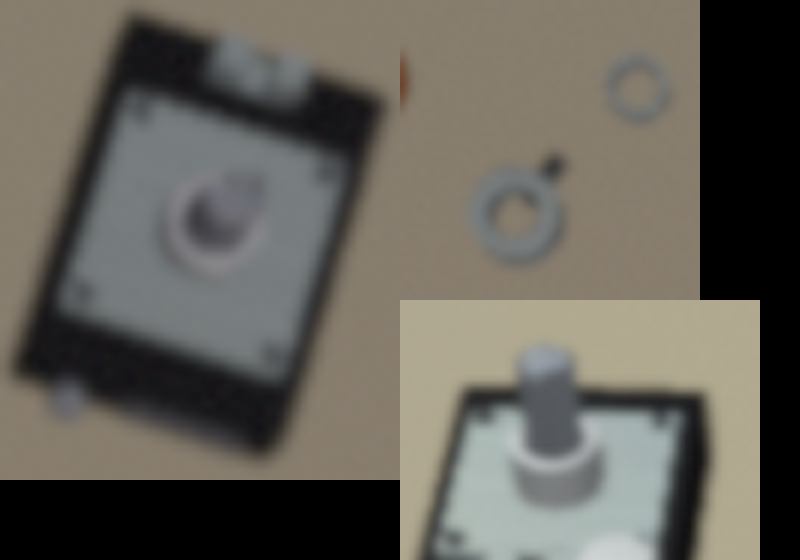

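The crop confirms the choice: the grey collar is at top (209.5,226) with its dark screw at (216,217). The plain spacer is at (230,205). The shaft rises from the sleeve at (326.6,197.7), and the notched rest is at (332,179). Next I measure.

```bash
cat > h.py <<'E'
from plant import *
import cv2,numpy as np
def avg(n,k=6):
    P=[camera(n) for _ in range(k)]
    return np.mean([p[0].astype(float) for p in P],0),np.median([p[1] for p in P],0)
def rays(n,uv):
    c=get_calibration(n);K=np.array(c["intrinsics"]);D=np.array(c["D"]);T=np.array(c["pose"])
    r=cv2.undistortPoints(np.array(uv,float).reshape(-1,1,2),K,D).reshape(-1,2)
    r=np.c_[r,np.ones(len(r))]
    return T[:3,3],r@T[:3,:3].T,r   # origin, world ray with unit optical depth
def onz(n,uv,z):
    o,d,_=rays(n,uv);return o+d*((z-o[2])/d[:,2])[:,None]
def cloud(n,d,box):
    x,y,w,h=box;v,u=np.mgrid[y:y+h,x:x+w];uv=np.c_[u.ravel(),v.ravel()]
    o,r,_=rays(n,uv);z=d[y:y+h,x:x+w].ravel();return uv[z>0],(o+r*z[:,None])[z>0]
def proj(n,X):
    c=get_calibration(n);T=np.linalg.inv(np.array(c["pose"]))
    return cv2.projectPoints(np.array(X,float).reshape(-1,1,3),cv2.Rodrigues(T[:3,:3])[0],T[:3,3],np.array(c["intrinsics"]),np.array(c["D"]))[0].reshape(-1,2)
E
python3 - <<'E'
from h import *
np.set_printoptions(precision=4,suppress=True,linewidth=150)
for n in("scene","top"):
    p,d=avg(n);np.savez(f"a_{n}.npz",p=p,d=d)
    if n=="top":
        hsv=cv2.cvtColor(p.astype(np.uint8),cv2.COLOR_RGB2HSV)
        g=p.mean(2)
        m=(g<60).astype(np.uint8);m[:160]=0;m[230:]=0;m[:,:295]=0;m[:,355:]=0
        c=max(cv2.findContours(m,0,2)[0],key=cv2.contourArea);R=cv2.boxPoints(cv2.minAreaRect(c))
        print("housing px",R.tolist());B=onz(n,R,.05);print(B);print("sides",np.linalg.norm(np.diff(np.r_[B,B[:1]],axis=0),axis=1))
        print("sleeve",onz(n,[[326.6,197.7]],.074),"shafttop",onz(n,[[329.6,193.8]],.118),"rest",onz(n,[[332.2,179]],.068))
        # collar: not bench-coloured, low saturation
        sat=hsv[...,1]; print("bench",p[240,240],"collar",p[220:232,204:216].mean(2).round().astype(int).tolist())
        uv,X=cloud(n,d,(195,210,30,30));k=X[:,2]>.018;print("coll depth",k.sum(),X[k].mean(0),np.percentile(X[k][:,2],[10,50,90]))
    b=(165,190,24,40) if n=="scene" else (316,180,26,28)
    uv,X=cloud(n,d,b);k=X[:,2]>.08;print(n,"shaft pts",k.sum(),X[k].mean(0),X[k].max(0),X[k].min(0))
    np.save(f"sh_{n}.npy",np.c_[uv,X][k])
E
```

```text
scene shaft pts 152 [ 0.5964 -0.2151  0.1048] [ 0.7317 -0.197   0.1511] [ 0.5798 -0.2272  0.0801]
housing px [[301.24853515625, 216.1156005859375], [315.5653076171875, 171.57455444335938], [347.93524169921875, 181.97918701171875], [333.61846923828125, 226.52023315429688]]
[[ 0.5284 -0.1433  0.05  ]
 [ 0.6733 -0.1829  0.05  ]
 [ 0.6462 -0.2866  0.05  ]
 [ 0.5019 -0.2446  0.05  ]]
sides [0.1503 0.1072 0.1502 0.1047]
sleeve [[ 0.5858 -0.2165  0.074 ]] shafttop [[ 0.5883 -0.2184  0.118 ]] rest [[ 0.6477 -0.2333  0.068 ]]
bench [136.     125.6667 109.5   ] collar [[121, 122, 120, 117, 115, 114, 115, 117, 117, 113, 105, 101], [121, 118, 113, 109, 107, 105, 104, 107, 114, 118, 116, 115], [117, 109, 103, 102, 105, 103, 96, 94, 104, 114, 119, 119], [112, 100, 98, 105, 112, 112, 102, 93, 98, 111, 119, 119], [107, 96, 102, 112, 119, 119, 113, 105, 103, 111, 119, 118], [105, 98, 108, 118, 122, 122, 120, 116, 113, 117, 121, 117], [108, 103, 112, 120, 123, 123, 122, 120, 118, 120, 122, 116], [113, 110, 114, 120, 122, 122, 122, 119, 118, 120, 121, 113], [118, 116, 116, 119, 121, 121, 120, 119, 120, 121, 118, 108], [121, 119, 118, 120, 121, 121, 120, 122, 122, 120, 112, 102], [120, 120, 121, 121, 122, 122, 123, 122, 121, 116, 106, 100], [117, 117, 118, 120, 120, 121, 121, 119, 114, 108, 103, 106]]
coll depth 155 [0.4872 0.138  0.0334] [0.0232 0.0357 0.0382]
top shaft pts 67 [ 0.5826 -0.2139  0.1108] [ 0.5943 -0.2033  0.1217] [ 0.5746 -0.226   0.0825]
```

```bash
python3 - <<'E'
from h import *
np.set_printoptions(precision=1,suppress=True,linewidth=200)
S=np.load("sh_scene.npy");C=np.array([.586,-.216])
k=(S[:,2]<.62)&(S[:,4]<.113)&(S[:,4]>.084);S=S[k]
x=S[:,2:4]-C
# per column mean depth-wise
for u in np.unique(S[:,0]):
    q=S[:,0]==u; print(int(u),q.sum(),(x[q].mean(0)*1e3),x[q].std(0)*1e3)
p=np.load("a_scene.npz")["p"].mean(2)
print(p[196:222,166:186].round().astype(int))
t=np.load("a_top.npz")["p"].mean(2)
print(t[186:206,318:338].round().astype(int))
print(proj("scene",[[*C,.118],[*C,.08]]),proj("top",[[*C,.118],[*C,.08]]))
E
```

```text
169 3 [  3.4 -10.9] [1.5 0.2]
170 8 [ 6.6 -9.7] [0.9 0.7]
171 9 [ 9.2 -7.6] [0.8 0.8]
172 9 [10.1 -5.2] [0.8 0.8]
173 9 [ 8.9 -2.7] [0.9 0.8]
174 10 [ 8.5 -0.2] [0.9 0.9]
175 9 [7.6 2.4] [0.9 0.8]
176 10 [6.8 5. ] [1.  0.9]
177 9 [5.6 7.7] [0.9 0.8]
178 9 [ 5.3 10.1] [0.7 0.8]
179 4 [ 3.9 11.9] [1.4 0.3]
[[163 163 163 163 162 162 161 160 160 161 162 162 163 163 163 163 163 163 163 163]
 [163 163 163 161 160 160 159 157 156 157 158 158 160 162 163 163 163 163 163 163]
 [163 163 161 157 155 158 159 156 154 153 153 150 152 157 161 163 163 163 163 163]
 [163 162 159 152 151 156 160 158 156 154 150 144 142 150 159 162 163 163 163 163]
 [163 162 157 147 146 153 158 157 153 150 145 136 133 145 158 162 163 163 163 163]
 [163 162 155 141 137 144 150 147 139 132 126 119 122 141 157 162 163 163 163 163]
 [160 159 151 134 122 126 130 126 117 110 106 102 112 136 154 160 161 161 161 161]
 [143 142 135 118 105 105 109 106  99  96  94  94 104 123 139 145 146 147 149 151]
 [101 100  97  90  87  92  95  94  92  91  91  91  92  97 103 106 108 110 116 120]
 [ 57  57  58  65  77  86  89  90  90  90  90  
[... 2387 characters left out ...]
 69  69  75  84  91  95 105 122 131 127 124 123 124 123]
 [119 108 102 115 119 100  81  74  75  80  86  94 111 128 133 128 124 123 124 123]
 [119 110 102 111 121 115 101  89  87  89  94 106 122 132 132 127 125 125 124 124]
 [120 115 105 104 116 123 120 113 110 111 114 123 131 131 128 126 125 125 125 124]
 [122 118 110 104 108 119 126 129 131 132 131 131 130 126 124 124 125 125 125 124]
 [122 121 117 111 108 112 119 126 133 134 131 126 124 123 123 124 124 124 124 122]
 [123 122 121 119 115 113 115 118 122 124 124 122 122 123 123 123 124 124 123 119]
 [123 123 123 122 121 119 118 119 120 120 122 123 122 123 123 123 123 123 122 116]]
[[172.9 199.3]
 [174.4 210.9]] [[328.8 194.5]
 [326.8 197.2]]
```

Depth on the shaft gives the flat's normal at azimuth ≈17.4°, 7.7 mm from the axis (should be 7). The key direction is ≈-15.6° from the housing edges, whose sides come out at 150 x 106 mm. So the shaft stands at ≈0.58 rad, within the stated range. Next: collar numbers and the first move.

```bash
cat >> h.py <<'E'
from scipy.spatial.transform import Rotation as R
def goal(pos,yaz,base=None):
    """shift and turn in the tool axes from pose base (default measured) to pos, tool y at azimuth yaz (deg, mod 180), pointing down"""
    s=state();p,q=(s["ee_pos"],s["orientation"]) if base is None else base
    r=R.from_quat(q);a=np.radians(yaz)
    y=np.array([np.cos(a),np.sin(a),0])
    if y@r.as_matrix()[:,1]<0:y=-y
    z=np.array([0,0,-1.]);t=R.from_matrix(np.c_[np.cross(y,z),y,z])
    print("shift",np.round(r.inv().apply(np.array(pos)-p),4).tolist(),"turn",np.round((r.inv()*t).as_rotvec(),4).tolist())
def st():
    s=state();m=R.from_quat(s["orientation"]).as_matrix()
    print(round(float(s["clock"]),2),"p",np.round(s["ee_pos"],4),"yaz",np.degrees(np.arctan2(m[1,1],m[0,1])).round(2),"tilt",np.round(m[:2,2],3),"F",np.round(s["force"],1),"T",np.round(s["torque"],2),"w",round(float(s["width"]),4),"g",np.round(s["gripper_force"],1),"q6",round(float(s["q"][5]),2))
E
python3 - <<'E'
from h import *
n="top";a=np.load("a_top.npz")
print("collar",onz(n,[[209.5,225.8]],.036),"screw head",onz(n,[[215.8,217.2]],.018),"spacer",onz(n,[[229.7,204.8]],.022))
uv,X=cloud(n,a["d"],(195,210,30,30));k=(X[:,2]>.031);Q=X[k]
print("depth ring",k.sum(),(Q.max(0)+Q.min(0))/2,Q.max(0)-Q.min(0))
uv,X=cloud("scene",np.load("a_scene.npz")["d"],(283,172,30,28));k=(X[:,2]>.031);Q=X[k];print("scene ring",(Q.max(0)+Q.min(0))/2,Q.max(0)-Q.min(0))
g=a["p"].mean(2);v,u=np.mgrid[208:224,208:224];m=g[208:224,208:224]<75;print("dark",m.sum(),u[m].mean(),v[m].mean(),"->",onz(n,[[u[m].mean(),v[m].mean()]],.021))
st();goal([.586-.0024,-.2155-.0007,.20],17.4)
E
```

```text
collar [[0.48284436 0.13737445 0.036     ]] screw head [[0.51399905 0.121688   0.018     ]] spacer [[0.55560672 0.0806875  0.022     ]]
depth ring 119 [0.48398878 0.14099435 0.03538396] [0.04664856 0.04189973 0.00873472]
scene ring [0.48633494 0.14032646 0.03484879] [0.04703685 0.04699601 0.0075731 ]
dark 4 215.0 217.5 -> [[0.51238614 0.12384103 0.021     ]]
0.7 p [0.1868 0.5438 0.2316] yaz 71.05 tilt [0. 0.] F [-0.2  1.1  0.3] T [-0.01 -0.05  0.01] w 0.0919 g 0.0 q6 -0.21
shift [-0.6222, -0.5899, 0.0316] turn [0.0001, 0.0, 0.9363]
```

```bash
R='[70,[-0.207,-0.197,0],[0,0,0]]'; python3 -m handwheel '[[70,[-0.029,-0.027,0],[0,0,0]],[70,[-0.058,-0.055,0],[0,0,0]],[70,[-0.087,-0.082,0],[0,0,0]],[70,[-0.116,-0.11,0],[0,0,0]],[70,[-0.145,-0.137,0],[0,0,0]],[70,[-0.174,-0.165,0],[0,0,0]],[70,[-0.203,-0.192,0],[0,0,0]],[70,[-0.21,-0.2,0],[0,0,0]]]'
python3 -m handwheel '[[70,[-0.029,-0.027,0],[0,0,0]],[70,[-0.058,-0.055,0],[0,0,0]],[70,[-0.087,-0.082,0],[0,0,0]],[70,[-0.116,-0.11,0],[0,0,0]],[70,[-0.145,-0.137,0],[0,0,0]],[70,[-0.174,-0.165,0],[0,0,0]],[70,[-0.203,-0.192,0],[0,0,0]],[70,[-0.21,-0.2,0],[0,0,0]]]'
python3 -c "
from h import *
st();goal([.5836,-.2162,.20],17.4)"
```

```text
clock: 1.37
ee_pos: [0.3224, 0.2828, 0.2318]
orientation: [0.167, 0.986, -0.001, 0.001]
force: [-0.1, 0.2, -0.9]
width: 0.0643
gripper_force: 0.0
clock: 2.03
ee_pos: [0.456, 0.0247, 0.232]
orientation: [0.167, 0.986, -0.001, 0.001]
force: [0.6, -0.0, 0.8]
width: 0.0641
gripper_force: 0.0
2.03 p [0.456  0.0247 0.232 ] yaz 70.79 tilt [ 0.002 -0.002] F [ 0.6 -0.   0.8] T [-0.01 -0.02 -0.01] w 0.0641 g 0.0 q6 -1.45
shift [-0.1997, -0.1854, 0.0326] turn [-0.0002, 0.0025, 0.9319]
```

```bash
python3 -m handwheel '[[70,[-0.027,-0.025,0],[0,0,0.117]],[70,[-0.053,-0.05,0],[0,0,0.234]],[70,[-0.08,-0.075,0],[0,0,0.35]],[70,[-0.107,-0.1,0.01],[0,0,0.467]],[70,[-0.133,-0.125,0.015],[0,0,0.584]],[70,[-0.16,-0.15,0.02],[0,0,0.7]],[70,[-0.186,-0.175,0.025],[0,0,0.817]],[70,[-0.2,-0.185,0.033],[0,0,0.932]]]'
python3 - <<'E'
from h import *
st();goal([.5836,-.2162,.155],17.4)
p,d=avg("scene",3);t,dt=avg("top",3)
f=lambda im,x,y,w,h,k:cv2.resize(im[y:y+h,x:x+w,::-1].astype(np.uint8),(w*k,h*k),interpolation=2)
cv2.imwrite("pics/c1.png",np.hstack([f(p,130,120,80,120,5),f(t,290,150,80,120,5)]))
E
```

```text
clock: 2.7
ee_pos: [0.5844, -0.2143, 0.1987]
orientation: [0.593, 0.805, -0.0, 0.001]
force: [-0.6, 0.1, 0.8]
width: 0.0646
gripper_force: 0.0
2.7 p [ 0.5844 -0.2143  0.1987] yaz 17.19 tilt [ 0.001 -0.002] F [-0.6  0.1  0.8] T [-0.13  0.08 -0.03] w 0.0646 g 0.0 q6 -0.84
shift [-0.0015, -0.0014, 0.0437] turn [0.0008, 0.0021, -0.0037]
```

View pics/c1.png

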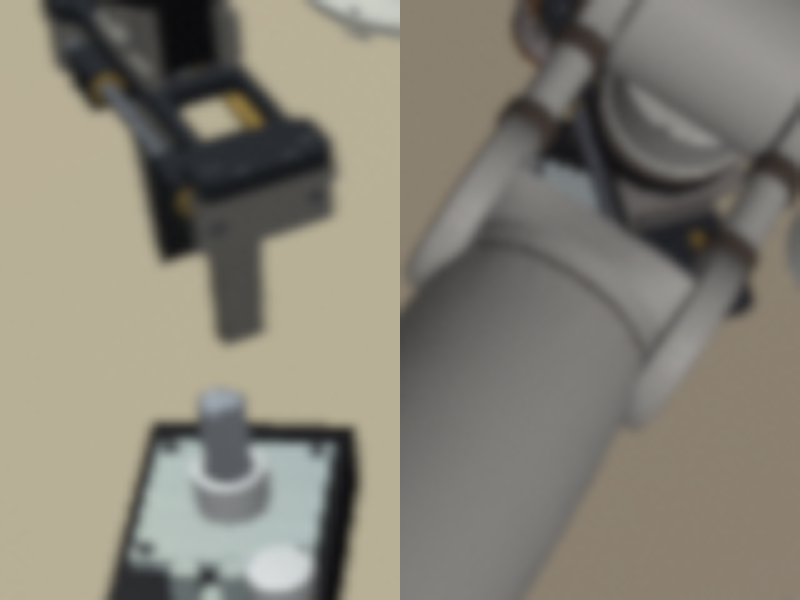

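The gripper hangs open above the shaft: finger tip at crop (238,335), shaft top at (222,395). The notch is at crop (208,575). I descend and pinch.

```bash
python3 -m handwheel '[[70,[-0.0015,-0.0014,0.02],[0,0,0]],[70,[-0.0015,-0.0014,0.04],[0,0,0]],[70,[-0.0015,-0.0014,0.06],[0,0,0]],[70,[-0.0015,-0.0014,0.08],[0,0,0]],[70,[-0.0015,-0.0014,0.095],[0,0,0]],[70,[-0.0015,-0.0014,0.101],[0,0,0]],[50,[-0.0015,-0.0014,0.101],[0,0,0]],[30,[-0.0015,-0.0014,0.101],[0,0,0]]]'
python3 -m handwheel '[[15,[0,0,0],[0,0,0]],[15,[0,0,0],[0,0,0]],[15,[0,0,0],[0,0,0]],[15,[0,0,0],[0,0,0]],[15,[0,0,0],[0,0,0]],[15,[0,0,0],[0,0,0]],[15,[0,0,0],[0,0,0]],[15,[0,0,0],[0,0,0]]]'
python3 -c "
from h import *
st()"
```

```text
clock: 3.67
ee_pos: [0.5826, -0.2122, 0.0987]
orientation: [0.59, 0.808, 0.0, 0.001]
force: [-0.4, 0.8, 1.4]
width: 0.0528
gripper_force: 0.0
clock: 4.33
ee_pos: [0.5843, -0.2123, 0.0982]
orientation: [0.59, 0.807, 0.001, 0.002]
force: [7.3, 2.2, -1.4]
width: 0.0187
gripper_force: 30.0
4.33 p [ 0.5843 -0.2123  0.0982] yaz 17.64 tilt [0.005 0.   ] F [ 7.3  2.2 -1.4] T [ 0.27 -0.96  0.  ] w 0.0187 g 30.0 q6 -0.85
```

```bash
python3 -c "
from h import *
for i in range(5): camera('top');st()"
```

```text
4.38 p [ 0.5843 -0.2123  0.0982] yaz 17.64 tilt [0.005 0.   ] F [ 7.6  2.6 -2.4] T [ 0.23 -0.97 -0.04] w 0.0184 g 30.0 q6 -0.85
4.43 p [ 0.5843 -0.2123  0.0982] yaz 17.64 tilt [0.005 0.   ] F [ 6.7  2.  -2.1] T [ 0.25 -0.92 -0.02] w 0.0188 g 30.0 q6 -0.85
4.48 p [ 0.5843 -0.2123  0.0982] yaz 17.63 tilt [0.005 0.   ] F [ 7.6  1.9 -2.4] T [ 0.22 -0.93 -0.07] w 0.0186 g 30.0 q6 -0.85
4.53 p [ 0.5843 -0.2123  0.0982] yaz 17.64 tilt [0.005 0.   ] F [ 7.7  1.4 -2.8] T [ 0.2  -0.88 -0.05] w 0.0185 g 30.0 q6 -0.85
4.58 p [ 0.5843 -0.2123  0.0982] yaz 17.64 tilt [0.005 0.   ] F [ 6.9  2.  -2.6] T [ 0.2  -0.85 -0.02] w 0.0182 g 30.0 q6 -0.85
```

```bash
python3 -m handwheel '[[15,[0,0,0],[0,0,0.07]],[15,[0,0,0],[0,0,0.15]],[15,[0,0.001,0],[0,0,0.23]],[15,[0,0.001,0],[0,0,0.31]],[15,[0,0.001,0],[0,0,0.39]],[15,[0.001,0.001,0],[0,0,0.47]],[15,[0.001,0.001,0],[0,0,0.55]],[15,[0.001,0.001,0],[0,0,0.58]]]'
python3 -c "
from h import *
for i in range(3): camera('top');st()"
```

```text
clock: 5.25
ee_pos: [0.5863, -0.2109, 0.0982]
orientation: [0.797, 0.603, 0.003, 0.003]
force: [12.5, 1.9, -6.8]
width: 0.0186
gripper_force: 30.0
5.3 p [ 0.5863 -0.2109  0.0982] yaz -15.78 tilt [ 0.008 -0.   ] F [13.7  2.6 -5.9] T [ 0.33 -1.62  0.09] w 0.0188 g 30.0 q6 -0.27
5.35 p [ 0.5863 -0.2109  0.0982] yaz -15.64 tilt [ 0.008 -0.   ] F [12.8  1.9 -5.8] T [ 0.28 -1.71  0.04] w 0.0184 g 30.0 q6 -0.27
5.4 p [ 0.5863 -0.2109  0.0982] yaz -15.6 tilt [ 0.008 -0.   ] F [13.7  2.1 -6. ] T [ 0.31 -1.63  0.04] w 0.0185 g 30.0 q6 -0.27
```

The width of 18.6 mm shows that the pinch is across the flat. I ease the side load, open, and rise.

```bash
python3 -m handwheel '[[15,[0,0.001,0],[0,0,0]],[15,[0,0.002,0],[0,0,0]],[15,[0,0.002,0],[0,0,0]],[40,[0,0.002,0],[0,0,0]],[60,[0,0.002,0],[0,0,0]],[70,[0,0.002,0],[0,0,0]],[70,[0,0.002,-0.02],[0,0,0]],[70,[0,0.002,-0.04],[0,0,0]]]'
python3 -m handwheel '[[70,[0,0,-0.03],[0,0,0]],[70,[0,0,-0.07],[0,0,0]],[70,[0,0,-0.1],[0,0,0]],[70,[-0.04,0,-0.12],[0,0,0]],[70,[-0.08,0,-0.12],[0,0,0]],[70,[-0.12,0,-0.12],[0,0,0]],[70,[-0.16,0,-0.12],[0,0,0]],[70,[-0.16,0,-0.12],[0,0,0]]]'
python3 - <<'E'
from h import *
st()
p,d=avg("scene",6);t,dt=avg("top",6)
f=lambda im,x,y,w,h,k:cv2.resize(im[y:y+h,x:x+w,::-1].astype(np.uint8),(w*k,h*k),interpolation=2)
cv2.imwrite("pics/c2.png",np.hstack([f(p,140,180,80,80,5),f(t,290,150,80,80,5)]))
np.savez("b.npz",p=p,d=d,t=t,dt=dt)
np.set_printoptions(precision=1,suppress=True)
uv,X=cloud("scene",d,(165,190,24,40));C=np.array([.586,-.216]);k=(X[:,2]<.113)&(X[:,2]>.084)&(X[:,0]<.62)
uv=uv[k];x=(X[k,:2]-C)*1e3
for u in np.unique(uv[:,0]):print(int(u),(uv[:,0]==u).sum(),x[uv[:,0]==u].mean(0))
E
```

```text
clock: 6.07
ee_pos: [0.5834, -0.2115, 0.1363]
orientation: [0.797, 0.605, -0.001, -0.002]
force: [0.1, -0.8, -0.1]
width: 0.0501
gripper_force: 0.0
clock: 6.73
ee_pos: [0.5387, -0.373, 0.2573]
orientation: [0.799, 0.602, -0.002, 0.001]
force: [-0.5, 0.7, -0.6]
width: 0.0644
gripper_force: 0.0
6.73 p [ 0.5387 -0.373   0.2573] yaz -15.99 tilt [-0.001 -0.003] F [-0.5  0.7 -0.6] T [-0.    0.1  -0.01] w 0.0644 g 0.0 q6 -0.51
169 3 [  3.  -10.9]
170 9 [ 4.5 -9.5]
171 9 [ 5.8 -7.1]
172 9 [ 6.2 -4.7]
173 8 [ 6.6 -2.2]
174 9 [7. 0.]
175 8 [8.6 2.2]
176 8 [9.1 4.6]
177 9 [9.6 6.9]
178 10 [8.1 9.8]
179 4 [ 5.3 11.8]
```

View pics/c2.png

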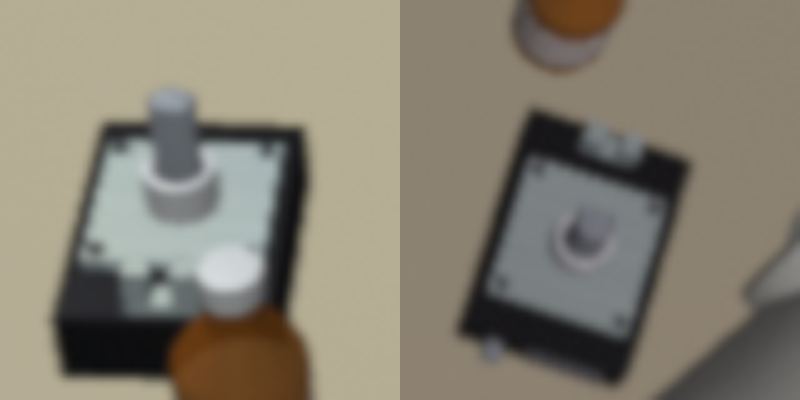

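The flat's normal is now at ≈-16.6° in depth, and the notch lies at the same bearing: the rest is at top (332.6,178.6), the sleeve at (326.6,198). The bottle and the housing are undisturbed. Next I measure the collar's screw bearing and compute the approach.

```bash
python3 - <<'E'
from h import *
b=np.load("b.npz");C=np.array([.586,-.216])
for n,im,box in(("top",b["t"],(203,208,24,24)),("scene",b["p"],(284,172,30,28))):
    x,y,w,h=box;g=im.mean(2)[y:y+h,x:x+w]
    thr=g.min()+22;v,u=np.where(g<thr);cx,cy=u.mean()+x,v.mean()+y
    W=onz(n,[[cx,cy]],.018)[0];d=W[:2]-[.4845,.1395]
    print(n,g.min(),len(u),(cx,cy),u.std(),v.std(),W,np.linalg.norm(d),np.degrees(np.arctan2(d[1],d[0])))
    np.set_printoptions(linewidth=200);print(g.round().astype(int)) if n=="scene" else 0
for n,uv in(("scene",[172,235]),("top",[332.4,178.8])):
    W=onz(n,[uv],.068)[0];d=W[:2]-C;print("notch",W,np.linalg.norm(d),np.degrees(np.arctan2(d[1],d[0])))
st();goal([.4845,.1395,.2],60)
E
```

```text
top 66.55555555555554 8 (np.float64(215.0), np.float64(217.5)) 0.7071067811865476 0.8660254037844386 [0.51288453 0.12412708 0.018     ] 0.03228014582268797 -28.439752537105864
scene 53.666666666666664 11 (np.float64(294.3636363636364), np.float64(191.45454545454544)) 0.8813963377120598 0.9875254992000196 [0.51163573 0.1260206  0.018     ] 0.030299209381607548 -26.415432463048443
[[167 168 168 168 168 168 168 168 168 168 168 168 168 168 168 168 168 168 168 168 168 168 168 168 168 168 168 168 168 168]
 [168 168 168 168 168 168 168 168 168 168 168 168 168 168 168 168 168 168 168 168 168 168 168 168 168 168 168 168 168 168]
 [168 168 168 168 168 168 168 168 168 168 168 168 167 167 167 168 167 168 168 168 168 168 168 168 168 168 168 168 168 168]
 [168 168 168 168 168 168 168 168 168 168 168 167 167 166 166 167 167 167 167 168 168 168 168 168 168 168 168 168 168 168]
 [168 168 168 168 168 168 168 168 168 168 166 165 163 162 162 164 166 166 167 167 167 168 168 168 168 168 168 168 168 168]
 [168 168 168 168 168 168 169 169 168 164 159 154 149 147 147 152 158 163 166 167 167 167 168 168 168 1
[... 2378 characters left out ...]
 168 168 168 168 168 168 167 167 167 167 167 168 168 168 168 168 168 168 168 168 168 168 168 168 168]
 [168 167 168 168 168 168 168 168 168 168 168 168 168 168 168 168 168 168 168 168 168 168 168 168 168 168 168 168 168 168]
 [165 164 165 166 167 167 168 168 168 168 168 168 168 168 168 168 168 168 168 168 168 168 168 168 168 168 168 168 168 168]]
notch [ 0.65783163 -0.23152848  0.068     ] 0.07349093284787454 -12.198424161812587
notch [ 0.64838543 -0.23395678  0.068     ] 0.06491832140952622 -16.057731210393506
7.33 p [ 0.5421 -0.3656  0.2577] yaz -15.54 tilt [ 0. -0.] F [-0.1 -0.2 -0.9] T [-0.08  0.07  0.03] w 0.0644 g 0.0 q6 -0.51
shift [0.4712, -0.1908, 0.0577] turn [0.0, 0.0001, -1.3184]
```

```bash
python3 -m handwheel '[[70,[0.033,-0.013,0],[0,0,-0.11]],[70,[0.066,-0.026,0],[0,0,-0.22]],[70,[0.1,-0.04,0],[0,0,-0.33]],[70,[0.133,-0.053,0],[0,0,-0.44]],[70,[0.166,-0.066,0],[0,0,-0.55]],[70,[0.2,-0.08,0],[0,0,-0.66]],[70,[0.233,-0.093,0],[0,0,-0.77]],[70,[0.266,-0.106,0],[0,0,-0.88]]]'
python3 - <<'E'
from h import *
for i in range(5):camera("top")
st();goal([.4845,.1395,.13],63)
E
```

```text
clock: 8.0
ee_pos: [0.5108, -0.0796, 0.2578]
orientation: [0.461, 0.888, 0.0, 0.0]
force: [0.2, 0.7, 0.6]
width: 0.0639
gripper_force: 0.0
8.25 p [ 0.5114 -0.0818  0.2578] yaz 34.79 tilt [ 0.    -0.001] F [ 0.7 -0.5  0.6] T [-0.06 -0.   -0.01] w 0.0639 g 0.0 q6 -1.0
shift [0.1972, 0.1042, 0.1276] turn [-0.0003, 0.0009, -0.4924]
```

```bash
python3 -m handwheel '[[75,[0.03,0.016,0],[0,0,-0.09]],[75,[0.06,0.032,0.01],[0,0,-0.18]],[75,[0.09,0.048,0.03],[0,0,-0.27]],[75,[0.12,0.064,0.05],[0,0,-0.36]],[75,[0.15,0.08,0.07],[0,0,-0.45]],[75,[0.18,0.096,0.09],[0,0,-0.492]],[75,[0.197,0.104,0.11],[0,0,-0.492]],[75,[0.197,0.104,0.128],[0,0,-0.492]]]'
python3 - <<'E'
from h import *
for i in range(4):camera("top")
st();goal([.4845,.1395,.07],63)
p,d=avg("scene",4);t,dt=avg("top",2)
f=lambda im,x,y,w,h,k:cv2.resize(im[y:y+h,x:x+w,::-1].astype(np.uint8),(w*k,h*k),interpolation=2)
cv2.imwrite("pics/c3.png",np.hstack([f(p,260,110,80,120,5),f(t,180,170,80,120,5)]))
E
```

```text
clock: 8.92
ee_pos: [0.4836, 0.1416, 0.1282]
orientation: [0.233, 0.973, 0.0, -0.001]
force: [-0.4, -0.1, -0.2]
width: 0.0686
gripper_force: 0.0
9.12 p [0.4848 0.1386 0.1299] yaz 62.91 tilt [-0. -0.] F [-0.  -1.   0.3] T [-0.01 -0.02  0.03] w 0.0691 g 0.0 q6 -1.06
shift [0.0007, 0.0007, 0.0599] turn [-0.0003, 0.0, -0.0017]
```

View pics/c3.png

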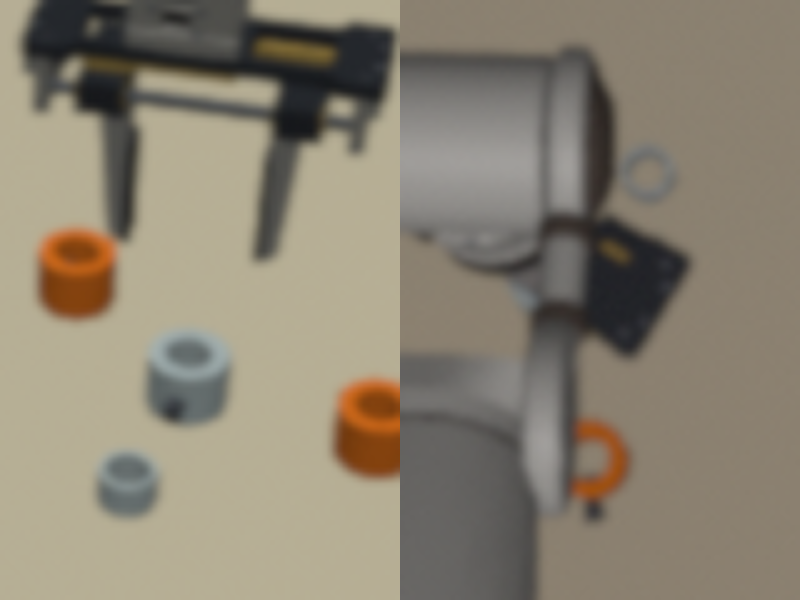

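The open fingers straddle the grey collar: tips at crop (120,235) and (268,258), collar at (188,350) with its screw at (175,408). The orange ones are clear. I descend and grip.

```bash
python3 -m handwheel '[[75,[0.001,0.001,0.02],[0,0,0]],[75,[0.001,0.001,0.04],[0,0,0]],[75,[0.001,0.001,0.06],[0,0,0]],[75,[0.001,0.001,0.08],[0,0,0]],[75,[0.001,0.001,0.095],[0,0,0]],[75,[0.001,0.001,0.105],[0,0,0]],[75,[0.001,0.001,0.108],[0,0,0]],[60,[0.001,0.001,0.108],[0,0,0]]]'
python3 -m handwheel '[[40,[0,0,0],[0,0,0]],[40,[0,0,0],[0,0,0]],[40,[0,0,0],[0,0,0]],[40,[0,0,0],[0,0,0]],[40,[0,0,0],[0,0,0]],[40,[0,0,0],[0,0,0]],[40,[0,0,0],[0,0,0]],[40,[0,0,0],[0,0,0]]]'
python3 -c "
from h import *
st()"
```

```text
clock: 10.08
ee_pos: [0.4834, 0.141, 0.0214]
orientation: [0.233, 0.972, -0.0, -0.0]
force: [0.9, 0.4, 0.4]
width: 0.0646
gripper_force: 0.0
clock: 10.75
ee_pos: [0.4848, 0.1411, 0.0228]
orientation: [0.233, 0.972, 0.0, 0.001]
force: [0.2, 0.1, 5.7]
width: 0.0479
gripper_force: 30.0
10.75 p [0.4848 0.1411 0.0228] yaz 63.03 tilt [0.002 0.   ] F [0.2 0.1 5.7] T [-0.    0.09  0.04] w 0.0479 g 30.0 q6 -1.06
```

```bash
python3 -m handwheel '[[40,[0,0,-0.01],[0,0,0]],[40,[0,0,-0.03],[0,0,0]],[40,[0,0,-0.06],[0,0,0]],[40,[0,0,-0.09],[0,0,0]],[40,[0,0,-0.12],[0,0,0]],[40,[0,0,-0.15],[0,0,0]],[40,[0,0,-0.17],[0,0,0]],[40,[0,0,-0.18],[0,0,0]]]'
python3 - <<'E'
from h import *
for i in range(4):camera("top")
st()
s=state();P=np.array(s["ee_pos"])
p,d=avg("scene",5);np.savez("c.npz",p=p,d=d)
zc=P[2]-.0228+.018
c=proj("scene",[[P[0],P[1],zc]])[0];print("collar centre px",c)
x,y=(c-24).astype(int);f=cv2.resize(p[y:y+48,x:x+48,::-1].astype(np.uint8),(576,576),interpolation=2);cv2.imwrite("pics/c4.png",f);print(x,y)
g=p.mean(2)
for phi in range(-40,-5,5):
    a=np.radians(phi);print(phi,proj("scene",[[P[0]+.038*np.cos(a),P[1]+.038*np.sin(a),zc]])[0])
goal([.586,-.216,.2],74.2)
E
```

```text
clock: 11.42
ee_pos: [0.4846, 0.1411, 0.205]
orientation: [0.233, 0.972, 0.001, 0.002]
force: [0.5, 0.6, -2.6]
width: 0.0477
gripper_force: 30.0
11.62 p [0.4826 0.141  0.2001] yaz 63.02 tilt [-0.003 -0.   ] F [ 0.5  1.  -2.4] T [-0.01  0.02 -0.02] w 0.0476 g 30.0 q6 -1.06
collar centre px [300.62663992 132.21844902]
276 108
-40 [295.15656507 139.33605666]
-35 [296.36050647 139.63060233]
-30 [297.59926987 139.86789422]
-25 [298.86286598 140.04590442]
-20 [300.1410611  140.16311043]
-15 [301.42347466 140.21851223]
-10 [302.69967917 140.21164345]
shift [-0.2539, -0.2713, -0.0001] turn [-0.0011, -0.0026, -0.1951]
```

View pics/c4.png

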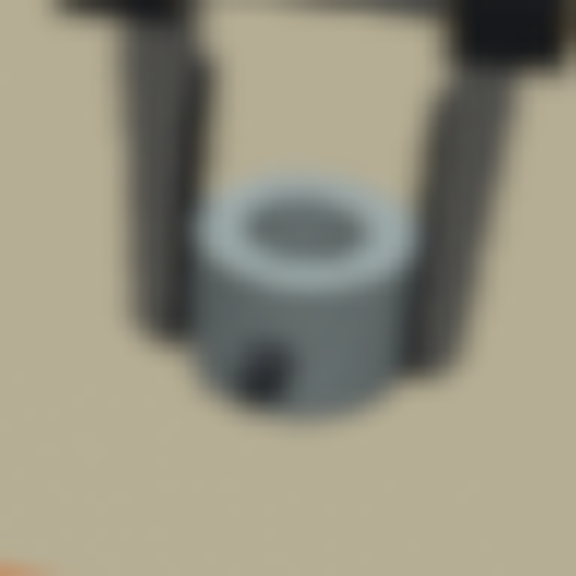

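The collar hangs level between the fingers: outline from x=190 to 415, screw head at (262,378) of the crop. I'll refine the screw bearing from this picture.

```bash
python3 - <<'E'
from h import *
for f,box,rows,Pc in(("a_scene.npz",(284,172),(13,17),(.4855,.140,.018)),("c.npz",(276,108),(22,28),(.4826,.141,.1953))):
    g=np.load(f)["p"].mean(2)[box[1]:box[1]+48,box[0]:box[0]+(48 if f[0]=="c" else 24)]
    if f[0]=="c": print(g[20:36,13:38].round().astype(int))
    w=np.clip(90-g,0,None);w[:, :6]=0
    if f[0]=="c": w[:26]=0;w[36:]=0;w[:,:17]=0;w[:,28:]=0
    else: w[:16]=0;w[23:]=0;w[:,:7]=0;w[:,14:]=0
    v,u=np.mgrid[:g.shape[0],:g.shape[1]]
    print(f,"screw",(w*u).sum()/w.sum()+box[0],(w*v).sum()/w.sum()+box[1])
    for r in(34,37):
        a=np.radians(np.arange(-45,0));Q=np.c_[Pc[0]+r*1e-3*np.cos(a),Pc[1]+r*1e-3*np.sin(a),np.full(45,Pc[2])]
        q=proj("scene",Q)[:,0]-proj("scene",[Pc])[0,0];print(r,"offset->phi",[(o,round(float(np.interp(o,q,np.degrees(a))),1)) for o in(-4,-3.5,-3,-2.5,-2)])
E
```

```text
a_scene.npz screw 294.20446096654274 191.35762081784387
34 offset->phi [(-4, -37.1), (-3.5, -34.6), (-3, -32.1), (-2.5, -29.7), (-2, -27.3)]
37 offset->phi [(-4, -35.5), (-3.5, -33.2), (-3, -30.9), (-2.5, -28.7), (-2, -26.5)]
[[ 72  59  62  98 135 156 159 148 132 120 114 111 109 108 108 111 124 143
  157 161 147 112  75  68  74]
 [ 71  58  57  86 119 142 153 155 150 142 134 130 128 126 128 134 145 155
  160 154 132  97  69  68  75]
 [ 71  57  55  77  99 118 133 145 150 152 151 151 151 150 150 151 153 154
  149 135 110  79  63  69  76]
 [ 71  57  56  74  90  99 110 120 130 139 145 148 150 149 148 145 140 134
  125 111  89  66  60  69  76]
 [ 70  56  56  75  88  93  98 103 109 116 122 124 126 126 124 122 117 113
  106  96  79  61  60  70  78]
 [ 68  54  55  74  88  93  96  99 102 104 106 108 109 109 108 107 106 104
  100  91  75  59  62  72  79]
 [ 69  54  57  75  88  94  96  99 100 102 103 105 106 106 106 104 104 102
   99  90  72  57  63  73  81]
 [ 82  66  68  81  90  94  96  95  96  97 100 103 105 106 105 105 104 102
   98  88  70  56  63  74  85]
 [113  99  94  94  94  95  94  89 
[... 325 characters left out ...]
2  84 100 106 106 104 103 101
   99 101 103 107 115 128 144]
 [168 167 162 148 129 110  88  66  53  54  69  90 102 106 106 105 104 105
  112 125 139 147 151 156 162]
 [168 168 166 160 150 135 115  94  81  79  87  99 107 109 109 110 114 122
  134 148 159 164 166 166 167]
 [168 168 168 167 163 157 145 133 123 119 119 120 122 124 126 130 137 147
  156 162 167 168 168 168 168]
 [168 169 168 168 168 166 163 158 155 152 149 147 146 148 151 155 158 163
  166 168 168 168 168 168 168]]
c.npz screw 297.5307392996109 138.68352788586253
34 offset->phi [(-4, -35.9), (-3.5, -33.6), (-3, -31.3), (-2.5, -29.1), (-2, -26.9)]
37 offset->phi [(-4, -34.4), (-3.5, -32.3), (-3, -30.2), (-2.5, -28.2), (-2, -26.1)]
```

```bash
python3 -c "
from h import *
goal([.5875,-.215,.2],77.7)"; python3 -m handwheel '[[40,[-0.015,-0.015,0],[0,0,-0.03]],[40,[-0.038,-0.04,0],[0,0,-0.06]],[40,[-0.062,-0.066,0],[0,0,-0.09]],[40,[-0.085,-0.09,0],[0,0,-0.12]],[40,[-0.108,-0.115,0],[0,0,-0.15]],[40,[-0.132,-0.14,0],[0,0,-0.18]],[40,[-0.155,-0.166,0],[0,0,-0.21]],[40,[-0.175,-0.188,0],[0,0,-0.24]]]'
python3 - <<'E'
from h import *
for i in range(4):camera("top")
st();goal([.5875,-.215,.2],77.7)
E
```

```text
shift [-0.2548, -0.2697, -0.0001] turn [-0.0011, -0.0026, -0.2562]
clock: 12.53
ee_pos: [0.5543, -0.1081, 0.2008]
orientation: [0.115, 0.993, 0.0, -0.001]
force: [0.2, -0.2, -1.2]
width: 0.0477
gripper_force: 30.0
12.73 p [ 0.5539 -0.1061  0.2008] yaz 76.67 tilt [-0.001  0.001] F [ 0.8  0.7 -2. ] T [-0.03 -0.01  0.01] w 0.0478 g 30.0 q6 -1.74
shift [-0.0578, -0.0982, 0.0006] turn [0.0008, -0.0017, -0.018]
```

```bash
python3 -m handwheel '[[40,[-0.01,-0.018,0],[0,0,-0.01]],[40,[-0.025,-0.042,0],[0,0,-0.018]],[40,[-0.04,-0.066,0],[0,0,-0.018]],[40,[-0.05,-0.085,0],[0,0,-0.018]],[40,[-0.055,-0.094,0],[0,0,-0.018]],[40,[-0.058,-0.098,0],[0,0,-0.018]],[40,[-0.058,-0.098,0],[0,0,-0.018]],[40,[-0.058,-0.098,0],[0,0,-0.018]]]'
python3 - <<'E'
from h import *
for i in range(3):camera("top")
st();goal([.5875,-.215,.2],77.7)
s=state();P=np.array(s["ee_pos"]);p,d=avg("scene",5);np.savez("e.npz",p=p,d=d)
zc=P[2]-.0048;c=proj("scene",[[P[0],P[1],zc]])[0];x,y=int(c[0])-25,int(c[1])-25
cv2.imwrite("pics/c5.png",cv2.resize(p[y:y+90,x:x+50,::-1].astype(np.uint8),(330,594),interpolation=2))
print("crop",x,y,"pred collar c",c,"shaft top",proj("scene",[[.5875,-.215,.118],[.586,-.216,.118]]))
a=np.radians([-25,-20,-15.8,-10,-5]);print("screw35 du",proj("scene",np.c_[P[0]+.035*np.cos(a),P[1]+.035*np.sin(a),a*0+zc])[:,0]-c[0])
g=p.mean(2);print(int(c[0])-11,int(c[1])-10);np.set_printoptions(linewidth=200);print(g[int(c[1])-10:int(c[1])+18,int(c[0])-11:int(c[0])+12].round().astype(int))
E
```

```text
clock: 13.4
ee_pos: [0.5882, -0.213, 0.2014]
orientation: [0.106, 0.994, 0.0, -0.0]
force: [0.2, 0.3, -1.8]
width: 0.0477
gripper_force: 30.0
13.55 p [ 0.5882 -0.2132  0.2016] yaz 77.88 tilt [-0.  0.] F [ 0.1 -0.3 -1.9] T [-0.    0.01 -0.01] w 0.0478 g 30.0 q6 -1.9
shift [0.0003, -0.0019, 0.0016] turn [0.0004, -0.0003, 0.0032]
crop 145 149 pred collar c [170.88958878 174.15986664] shaft top [[173.3598545  199.633352  ]
 [172.87741355 199.30725056]]
screw35 du [-4.87863696 -3.58406379 -2.47422331 -0.92045807  0.42686458]
159 164
[[ 67 115 151 168 173 175 175 175 172 169 168 168 168 169 172 175 176 176 173 163 135  96  69]
 [ 59 106 146 169 176 176 173 166 157 148 143 142 142 146 152 161 171 177 177 168 143 103  71]
 [ 55 102 147 171 177 172 159 143 129 120 117 117 118 120 125 135 152 169 178 173 151 111  75]
 [ 61 108 151 173 173 158 136 116 107 105 106 108 108 109 109 114 131 158 175 175 157 118  78]
 [ 74 123 160 175 169 146 117 100  98 101 104 106 107 107 106 108 124 153 173 176 159 121  79]
 [ 83 134 168 178 170 145 115  98  97 101 104 106 107 108 108 113 131 158 174 174 156 117  
[... 1394 characters left out ...]
8 107 109 113 120 133 148 160 168]
 [171 171 171 169 162 149 130 105  83  71  75  90 105 113 117 120 126 135 144 154 163 168 170]
 [171 171 171 171 169 165 156 142 125 115 116 124 132 137 139 143 151 158 163 167 170 171 171]
 [171 171 171 171 171 170 168 164 158 154 154 156 159 160 161 163 166 169 170 170 171 171 171]
 [171 171 171 171 171 171 171 170 169 169 169 169 169 170 170 170 170 171 171 171 171 171 171]
 [171 171 171 171 171 171 171 171 171 171 171 171 171 171 171 171 171 171 171 171 171 171 171]
 [171 171 171 171 171 171 171 171 171 171 171 171 171 171 171 171 171 171 171 171 171 171 171]
 [171 171 171 171 171 171 171 171 171 171 171 171 171 171 171 171 171 171 171 171 171 171 171]]
```

View pics/c5.png

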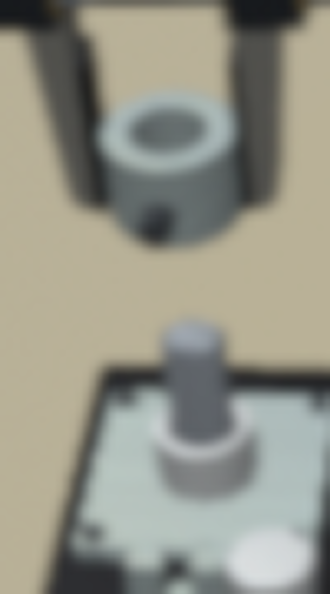

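The collar hangs over the shaft, with its screw at pixel (168.4,~183) and collar centre at 170.6. An offset of -2.2 px means a bearing of about -15.5°, matching the notch. I shift slightly and lower to just above the shaft.

```bash
python3 -m handwheel '[[40,[0.001,-0.002,0.005],[0,0,0]],[40,[0.001,-0.002,0.015],[0,0,0]],[40,[0.001,-0.002,0.025],[0,0,0]],[40,[0.001,-0.002,0.035],[0,0,0]],[40,[0.001,-0.002,0.045],[0,0,0]],[40,[0.001,-0.002,0.053],[0,0,0]],[40,[0.001,-0.002,0.055],[0,0,0]],[40,[0.001,-0.002,0.055],[0,0,0]]]'
python3 - <<'E'
from h import *
for i in range(4):camera("top")
st();goal([.587,-.2148,.145],77.9)
E
```

```text
clock: 14.47
ee_pos: [0.5863, -0.2159, 0.1452]
orientation: [0.106, 0.994, 0.0, -0.001]
force: [0.4, 0.4, -2.1]
width: 0.048
gripper_force: 30.0
14.67 p [ 0.5874 -0.2166  0.1474] yaz 77.81 tilt [ 0.001 -0.001] F [ 0.6 -0.  -3.2] T [0.04 0.01 0.01] w 0.0482 g 30.0 q6 -1.9
shift [0.0008, 0.0016, 0.0024] turn [-0.0005, 0.0014, -0.0016]
```

Lowering onto the shaft top, gently.

```bash
python3 -m handwheel '[[40,[0.001,0.0015,0],[0,0,0]],[40,[0.001,0.0015,0.002],[0,0,0]],[40,[0.001,0.0015,0.004],[0,0,0]],[40,[0.001,0.0015,0.006],[0,0,0]],[40,[0.001,0.0015,0.008],[0,0,0]],[40,[0.001,0.0015,0.01],[0,0,0]],[40,[0.001,0.0015,0.012],[0,0,0]],[40,[0.001,0.0015,0.012],[0,0,0]]]'
python3 - <<'E'
from h import *
for i in range(3):camera("top");st()
E
```

```text
clock: 15.33
ee_pos: [0.586, -0.2144, 0.1339]
orientation: [0.106, 0.994, 0.0, -0.0]
force: [0.3, 0.3, -1.5]
width: 0.0479
gripper_force: 30.0
15.38 p [ 0.5861 -0.2145  0.1342] yaz 77.81 tilt [-0.001  0.   ] F [-0.4 -0.1 -2. ] T [ 0.03  0.   -0.  ] w 0.0477 g 30.0 q6 -1.9
15.43 p [ 0.5862 -0.2146  0.1344] yaz 77.81 tilt [-0.  0.] F [-0.1  0.7 -1.6] T [ 0.07 -0.01 -0.02] w 0.0475 g 30.0 q6 -1.9
15.48 p [ 0.5863 -0.2147  0.1346] yaz 77.81 tilt [ 0. -0.] F [ 0.3 -0.2 -1.1] T [ 0.02  0.01 -0.02] w 0.0478 g 30.0 q6 -1.9
```

The collar is 6 mm over the shaft end without force. Continuing down past the screw.

```bash
python3 -m handwheel '[[40,[0,0,0.003],[0,0,0]],[40,[0,0,0.006],[0,0,0]],[40,[0,0,0.009],[0,0,0]],[40,[0,0,0.012],[0,0,0]],[40,[0,0,0.015],[0,0,0]],[40,[0,0,0.018],[0,0,0]],[40,[0,0,0.021],[0,0,0]],[40,[0,0,0.021],[0,0,0]]]'
python3 - <<'E'
from h import *
for i in range(3):camera("top");st()
E
```

```text
clock: 16.15
ee_pos: [0.5858, -0.2143, 0.1127]
orientation: [0.106, 0.994, 0.0, -0.001]
force: [-0.5, -0.5, -2.0]
width: 0.0481
gripper_force: 30.0
16.2 p [ 0.586  -0.2145  0.1131] yaz 77.81 tilt [-0.001  0.   ] F [-0.  -0.7 -2. ] T [ 0.02 -0.05  0.  ] w 0.0479 g 30.0 q6 -1.9
16.25 p [ 0.5862 -0.2146  0.1134] yaz 77.81 tilt [-0.  0.] F [ 0.5 -1.3 -2. ] T [ 0.02  0.   -0.03] w 0.0482 g 30.0 q6 -1.9
16.3 p [ 0.5864 -0.2146  0.1137] yaz 77.81 tilt [ 0. -0.] F [-0.2  0.  -1.2] T [-0.01 -0.02  0.01] w 0.0478 g 30.0 q6 -1.9
```

The screw passed onto the flat with no contact. Now I press against the sleeve.

```bash
python3 -m handwheel '[[40,[0,0,0.004],[0,0,0]],[40,[0,0,0.008],[0,0,0]],[40,[0,0,0.012],[0,0,0]],[40,[0,0,0.016],[0,0,0]],[40,[0,0,0.019],[0,0,0]],[40,[0,0,0.022],[0,0,0]],[40,[0,0,0.024],[0,0,0]],[40,[0,0,0.024],[0,0,0]]]'
python3 - <<'E'
from h import *
for i in range(5):camera("top")
for i in range(3):camera("top");st()
E
```

```text
clock: 16.97
ee_pos: [0.5862, -0.2146, 0.0897]
orientation: [0.106, 0.994, 0.0, -0.0]
force: [-3.7, 1.6, 5.1]
width: 0.0481
gripper_force: 30.0
17.27 p [ 0.5864 -0.2147  0.0899] yaz 77.81 tilt [ 0. -0.] F [-3.1  1.8  5.2] T [ 0.34  0.47 -0.01] w 0.048 g 30.0 q6 -1.9
17.32 p [ 0.5864 -0.2146  0.0899] yaz 77.81 tilt [ 0. -0.] F [-2.9  0.7  4.8] T [0.33 0.44 0.01] w 0.0479 g 30.0 q6 -1.9
17.37 p [ 0.5864 -0.2147  0.0898] yaz 77.81 tilt [ 0. -0.] F [-2.5  1.6  3.9] T [0.29 0.5  0.02] w 0.048 g 30.0 q6 -1.9
```

```bash
python3 -m handwheel '[[40,[0,0,0.0005],[0,0,0]],[40,[0,0,0.001],[0,0,0]],[40,[0,0,0.0015],[0,0,0]],[40,[0,0,0.0015],[0,0,0]],[40,[0,0,0.0015],[0,0,0]],[40,[0,0,0.0015],[0,0,0]],[40,[0,0,0.0015],[0,0,0]],[40,[0,0,0.0015],[0,0,0]]]'
python3 - <<'E'
from h import *
for i in range(10):camera("top")
for i in range(2):camera("top");st()
p,d=avg("scene",5);cv2.imwrite("pics/c6.png",cv2.resize(p[180:250,140:210,::-1].astype(np.uint8),(560,560),interpolation=2))
uv,X=cloud("scene",d,(160,190,30,40))
X=X[(np.hypot(X[:,0]-.586,X[:,1]+.216)<.026)];r=np.hypot(X[:,0]-.586,X[:,1]+.216)
print("collar top z",np.median(X[(r>.015)&(r<.021)&(X[:,2]>.09),2]),"shaft top",np.median(X[(r<.006),2]))
c=[.5864,-.2147,.084];a=np.radians([-22,-15.8,-10]);print(proj("scene",[c]),proj("scene",np.c_[c[0]+.035*np.cos(a),c[1]+.035*np.sin(a),a*0+.084]))
E
```

```text
clock: 18.03
ee_pos: [0.5864, -0.2147, 0.0882]
orientation: [0.106, 0.994, -0.0, 0.0]
force: [-3.2, 1.6, 4.0]
width: 0.0481
gripper_force: 30.0
18.58 p [ 0.5864 -0.2146  0.0882] yaz 77.81 tilt [ 0. -0.] F [-2.5  0.5  4.9] T [0.31 0.46 0.02] w 0.0476 g 30.0 q6 -1.9
18.63 p [ 0.5864 -0.2147  0.0882] yaz 77.8 tilt [ 0. -0.] F [-2.8  1.5  5.6] T [0.32 0.49 0.03] w 0.0478 g 30.0 q6 -1.9
collar top z 0.10152230544488722 shaft top 0.11809061028074436
[[174.7602944  209.68832076]] [[170.99639426 219.12657805]
 [172.52736465 219.22768162]
 [173.98422721 219.21900158]]
```

View pics/c6.png

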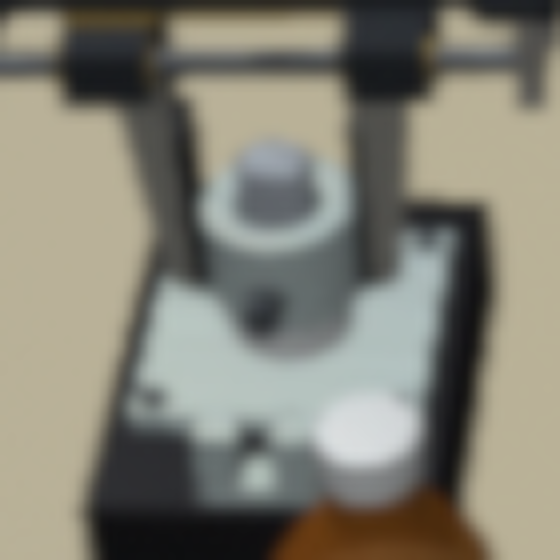

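The collar sits around the shaft with its screw at pixel (172.9,219.1), where -15.8° predicts (172.5,219.2). It lines up with the notch at (172,235). The collar top is at z≈0.1015 m, so the sleeve is ≈8.5 mm down. Handing in with the grip held.

```bash
python3 -c "
from plant import *
print(close_job())"
```

```text
the job is handed in; nothing more can be done
None
```

I handed the job in at about 19 s: the shaft flat and the collar screw both measured within about 2° of the notch, the sleeve is about 8.5 mm down of 10 mm, the collar is still gripped and pressed, and nothing else looked disturbed in the pictures I took.

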